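# Tip the pocket scale out of its foam cutout and turn it over

### The arm

A 6-joint arm with a two-finger parallel gripper is mounted at the origin on a cart in front of the work surface, level with it; the furniture and walls round the work are solid. World frame = base frame: x ahead of the robot, y to its left, z up, the work surface at z = 0. Lengths are in m, angles in rad, forces in N, time in s.
With the tool pointing down it reaches from about 0.35 to 0.975 m from the base axis. Payload 4.9 kg.
Tool frame: the origin (TCP) lies on the centre line of the jaws, within the pads' length; the fingertips stand 8 mm ahead of it and the grasp point (between the pads) lies 11 mm behind it; z points along the fingers, y is the line along which they close (so a half turn about z gives the same grasp; the last joint's range is limited). The gripper opens to 85 mm and grips with 20 to 120 N. Pads are 22 mm wide; open, the fingers measure 114 mm over their backs; the gripper's body (76 mm by 85 mm) begins 54 mm behind the grasp point. The pads swing forward as they close: fully open they stand 13 mm farther back than shut.
Start: joints at [-1.304, 0.053, 1.613, -0, 1.476, -0.119], TCP at [0.235, -0.579, 0.239] pointing down, gripper open.
Joint ranges: [-3.01, 3.01], [-1.01, 2.22], [0.06, 2.58], [-1.02, 4.17], [0.09, 2.62], [-3.14, 3.14]. Speed limits (rad/s): [2.57, 2.57, 3.14, 3.14, 3.14, 3.14].

### API

Orientations are given as a rotation vector (axis times angle).
In Python, from station import ctrl gives the robot as it stands.
- The arm moves only by the tool inch_along, called after "Emit:" as name(argument=value, ...) on one line, values as JSON. Schema: {"type":"object","properties":{"moves":{"type":"array","items":{"type":"number"},"minItems":7,"maxItems":140},"grip_force":{"type":"number"},"only":{"type":"string"},"quiet":{"type":"boolean"},"lines":{"type":"string"}},"required":["moves"],"additionalProperties":false}. moves is one flat list of numbers that holds 1 to 20 rows one after another, with no inner brackets; each row has 7 numbers: the finger opening in m, then dx, dy, dz in cm, then a rotation vector rx, ry, rz in units of 0.25 rad; each row is the pose to reach, as a shift and turn from the pose commanded when the call began, along the tool's axes at that moment; what a row does not reach only later rows make up. A row lasts 1/12 s, in which the tool goes at most 0.0417 m and 0.125 rad, less where a joint would pass 70% of its speed; a pose out of reach is approached as far as the arm can. The fingers move at their own pace and stop on an object; grip_force is the grip in N (left out, the last holds). Time passes only in rows, so rows that do not move let the fingers close. The tool returns the time, the measured TCP pose, the force, the opening and the grip force at its end. only (a regular expression) keeps the lines of the reply that match it, lines (a string "A,B") keeps lines A to B, and quiet returns only ok. Input that does not fit is refused with a message, and nothing moves.
- ctrl.get_obs(): the state, without advancing time (a new reading comes with each control period).
- ctrl.get_image(name): name is "scene" or "top" or "wrist"; returns the picture (384x512x3 uint8, red, green, blue); there is no depth.
- ctrl.camera_params(name): a dict with "fx", "fy", "cx", "cy" (pixels), "k1" (the pictures are not rectified: a ray, as slopes to the right and down, at radius r is drawn at 1 + k1 r^2 times it, then the intrinsics apply), "T" (4x4, takes a point from camera to world coordinates); the wrist camera has in their place "tool_from_camera" (4x4, takes a point from camera to tool coordinates, whose origin is the TCP and whose axes are the flange's). Camera axes: x right, y down, z forward; pixel columns grow to the right and rows downward; lengths in m; the calibration is good to about 2 mm. A picture is of the moment at which its call begins: read the wrist's pose just before it. camera_params takes no time and is no camera call.
- ctrl.finish_job(): hands the job in; it is judged then, once.
Trained networks look in the newest picture that a camera, given by its name, has taken for a name from the list of things; names that differ only in an ending like _2 or _b are one class to them, and where a whole thing is asked for, a point or a joint stands for the part that bears it (a point fixed in the world has none). Each returns a list of dicts, best first, with "p" (0 to 1); they miss things now and then, are a little off and sometimes report something else, mostly with a low value. They report only what shows in the picture. A call takes as long as a camera call.
- ctrl.find_in(camera, thing): "extent" ([left, top, right, bottom] in pixels, round what is visible of it).
- ctrl.cut_out(camera, thing): "mask" (384x512 bool, what is visible of it) and "extent" ([left, top, right, bottom] in pixels, round what is visible of it).
- ctrl.tip_of(camera, thing): "xy" ([column, row] in pixels: a listed point, or the origin of a listed thing).
The state is a dict: "t": time; "q": joint angles; "dq": joint speeds; "effort": joint torques, N m; "tool_pos": TCP position; "tool_rot": TCP orientation; "contact_force": force on the tool from outside, world axes, zero at the start; "wrist_torque": the same for the moment, N m; "opening": finger opening in m; "grip_force": force on a finger pad.
Only numpy, scipy, OpenCV 4.12 (cv2) and the standard library are available. Lean on these libraries where they do the work, as an engineer would, in place of code of your own. Each camera call takes 0.05 s, during which the arm holds its last target. There are 200 camera calls.

### The job

The pocket scale lies face down and sunk in its tight foam cutout: press down its end at the thumb notch until it rocks over and stays tipped up by itself once you let go. Then take it by the raised end, lift it out, turn it over and lay it gently, face (weighing pan) up, in the middle of the round cork mat. Leave everything else on the bench where it is.

Things in the scene. Friction and masses are not known exactly. Their poses are not given: they have to be found in the camera images.
- case: Case fixed on the bench, black foam in a grey shell; outside x -88..88, y -44..78, foam top z 68 (mm, its own frame: origin on the bench under the middle of the cutout, z up). Cutout x -67..73, y -29..29: floor at z 36 from x -67 to 5, then a well down to z 5 from x 5 to 73. A recess beside it (x -34..34, y 39..71) holds a loupe sunk below the foam's top.
- rocker_edge (a point): Edge of the cutout's floor (case x 5, y 0, z 36 mm) over which the scale rocks: pressed down at its +x end it tips about 31 deg into the well, its -x end rising well clear of the foam, and stays so by its own weight once past about 18 deg. Its low end then stands against the cutout's +x end wall.
- thumb_notch (a point): Thumb notch, 30 mm wide and 14 mm deep, in the top of the cutout's end wall (12 mm thick) at case +x; the point is mid-notch at foam-top height (case x 79, y 0, z 68 mm). It marks the end of the scale to press.
- scale: Pocket scale, rounded metal-grey block 130 x 54 x 30 mm (its x, y, z), 0.2 to 0.4 kg. Origin mid-FACE (steel pan, display, keys); z points from face to plain back (four feet, battery door). It starts face down in the cutout, z up, its x along the case's x, centred on the case's origin, back 2 mm below foam top, 2 mm of play at each side. Face up means its z points down.
- scale_center (a point): Centre of the scale's block (15 mm along its z from the origin), also its centre of mass. Gripped only across its 54 mm width near one end, the scale turns between the finger pads when its other end is braced against a wall or the mat and the gripper moves round that end (some newtons).
- cork_mat: Round cork mat, 190 mm diameter, 4 mm thick, fixed flat on the bench; origin at the centre of its underside.
- loupe: Folding loupe, about 59 x 26 x 15 mm, lying in the case's side recess. Bystander.
- polish_pot: Small pot with a screw lid, 57 mm diameter, 60 mm high, upright. Bystander.
- dropper: Dropper bottle, 34 mm diameter, 102 mm high, upright. Bystander.
- spanner: Spanner 163 mm long, 6 mm thick, flat on the bench, origin under its middle, lying along its y. Bystander.
- glue_tube: Tube of glue 189 x 63 x 42 mm, lying along its y. Bystander.
- yellow_tray: Open tray 122 x 106 mm, 45 mm high, standing on the bench. Bystander.
- scrub_brush: Brush 170 x 22 x 24 mm lying at the back. Bystander.

How it is judged:
By the outcome, as a careful person would: the job done as asked, in the order asked, and still so for the second after the job is handed in, with the robot touching nothing.
It also fails if it takes over 51 s, if anything falls off the work surface, if the arm or the gripper's body presses on something with over 40 N, if the wrist force passes 120 N, or if a joint passes its speed limit or range.

## Working session

There is one attempt and no reset: what is moved stays moved. The work goes in short steps, Python scripts to look and compute and a tool call to move; the robot and the scene stay as the last step left them, time stands still between calls to the robot, and variables do not carry over. Pictures are saved under pics/ and viewed, at most 10 in all, crops included, and the job is handed in when it is done.

```bash
ls; mkdir -p pics
```

Create h.py:
```python
import numpy as np, cv2
from scipy.spatial.transform import Rotation as R
from station import ctrl
def cam(n,obs=None):
    p=ctrl.camera_params(n)
    if 'T' in p: T=np.array(p['T'])
    else:
        o=obs or ctrl.get_obs(); W=np.eye(4); W[:3,:3]=R.from_rotvec(o['tool_rot']).as_matrix(); W[:3,3]=o['tool_pos']
        T=W@np.array(p['tool_from_camera'])
    return p,T
def ray(p,T,uv):
    d=np.array([(uv[0]-p['cx'])/p['fx'],(uv[1]-p['cy'])/p['fy']]); s=d.copy()
    for _ in range(30): s=d/(1+p['k1']*(s@s))
    return T[:3,3],T[:3,:3]@np.array([s[0],s[1],1.])
def onz(p,T,uv,z):
    o,d=ray(p,T,uv); return o+d*(z-o[2])/d[2]
def tri(rays):
    A=0;b=0
    for o,d in rays:
        d=d/np.linalg.norm(d);M=np.eye(3)-np.outer(d,d);A=A+M;b=b+M@o
    return np.linalg.solve(A,b)
def proj(p,T,X):
    c=T[:3,:3].T@(np.asarray(X)-T[:3,3]); s=c[:2]/c[2]; s=s*(1+p['k1']*(s@s)); return np.array([s[0]*p['fx']+p['cx'],s[1]*p['fy']+p['cy']])
```

Run:
```python
from h import *
np.set_printoptions(precision=4,suppress=True)
o=ctrl.get_obs(); print({k:np.round(v,3) for k,v in o.items()})
P={}
ims=[]
for n in ['scene','top']:
    im=ctrl.get_image(n); ims.append(im); P[n]=cam(n); print(n,P[n][1][:3,3])
    for th in ['case','scale','cork_mat','polish_pot','dropper','yellow_tray','glue_tube','spanner','loupe','scrub_brush']:
        for r in ctrl.find_in(n,th)[:1]: print(n,th,np.round(r['extent']),round(r['p'],2), 'onz0', onz(*P[n],[(r['extent'][0]+r['extent'][2])/2,(r['extent'][1]+r['extent'][3])/2],0)[:2])
    for th in ['rocker_edge','thumb_notch','scale_center','cork_mat','scale','case']:
        for r in ctrl.tip_of(n,th)[:1]: 
            print(n,th,np.round(r['xy'],1),round(r['p'],2)); P[n,th]=r['xy']
for th in ['rocker_edge','thumb_notch','scale_center','cork_mat','scale','case']:
    if ('scene',th) in P and ('top',th) in P: print(th,tri([ray(*P[n],P[n,th]) for n in ['scene','top']]))
cv2.imwrite('pics/a.png',cv2.cvtColor(ims[0],cv2.COLOR_RGB2BGR)); cv2.imwrite('pics/b.png',cv2.cvtColor(ims[1],cv2.COLOR_RGB2BGR))
print(ctrl.get_obs()['t'])
```

```text
pics
{'t': np.float64(0.0), 'q': array([-1.304,  0.053,  1.614,  0.   ,  1.476, -0.119]), 'dq': array([ 0.001,  0.   , -0.001,  0.002,  0.   , -0.002]), 'effort': array([ -0.   , -39.368, -37.018,  -0.   ,   0.007,   0.   ]), 'tool_pos': array([ 0.235, -0.578,  0.238]), 'tool_rot': array([-3.081, -0.602,  0.   ]), 'contact_force': array([ 0.202, -0.097,  0.196]), 'wrist_torque': array([ 0.001, -0.007,  0.001]), 'grip_force': np.float64(0.0), 'opening': np.float64(0.086)}
scene [0.1085 0.5806 0.6971]
scene case [190. 204. 274. 276.] 0.71 onz0 [0.5163 0.124 ]
scene scale [207. 222. 262. 256.] 0.83 onz0 [0.5147 0.1169]
scene cork_mat [272. 164. 335. 202.] 0.62 onz0 [ 0.4773 -0.1896]
scene polish_pot [227. 176. 246. 213.] 0.71 onz0 [ 0.6191 -0.0252]
scene dropper [294. 209. 312. 242.] 0.57 onz0 [ 0.389  -0.0283]
scene yellow_tray [283. 121. 328. 151.] 0.82 onz0 [ 0.6077 -0.4391]
scene glue_tube [147. 283. 217. 361.] 0.68 onz0 [0.4608 0.3733]
scene spanner [331. 148. 355. 173.] 0.66 onz0 [ 0.4247 -0.3726]
scene loupe [215. 219. 238. 231.] 0.59 onz0 [0.5639 0.0904]
scene scrub_brush [231. 
[... 594 characters left out ...]
_tray [364. 148. 405. 192.] 0.91 onz0 [ 0.5921 -0.4057]
top glue_tube [ 88. 206. 154. 227.] 0.84 onz0 [0.4637 0.3692]
top spanner [355. 220. 402. 232.] 0.46 onz0 [ 0.4243 -0.375 ]
top loupe [193. 180. 214. 194.] 0.73 onz0 [0.5458 0.1322]
top scrub_brush [269. 130. 323. 152.] 0.57 onz0 [ 0.6823 -0.1442]
top rocker_edge [194.2 208.8] 0.86
top thumb_notch [217.8 217.5] 0.84
top scale_center [192.5 207.5] 0.77
top cork_mat [309.3 206.5] 0.92
top scale [197.8 209.3] 0.76
top case [198.6 207.9] 0.59
rocker_edge [0.4772 0.1504 0.0444]
thumb_notch [0.4484 0.0812 0.078 ]
scale_center [0.4833 0.1561 0.0493]
cork_mat [ 0.4821 -0.1797 -0.0098]
scale [0.4828 0.1461 0.0273]
case [0.4862 0.1453 0.0065]
1.7
```

View pictures.

Run:
```python
import cv2,numpy as np
a=cv2.imread('pics/a.png')[110:370,140:360];b=cv2.imread('pics/b.png')[120:270,80:420]
a=cv2.resize(a,None,fx=2.3,fy=2.3,interpolation=3);b=cv2.resize(b,None,fx=2.3,fy=2.3,interpolation=3)
cv2.imwrite('pics/a2.png',a);cv2.imwrite('pics/b2.png',b);print(a.shape,b.shape)
```

```text
(598, 506, 3) (345, 782, 3)
```

View pics/a2.png

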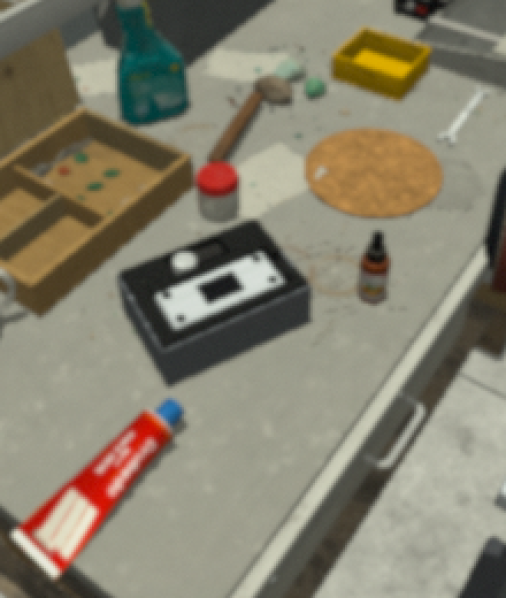

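View pics/b2.png

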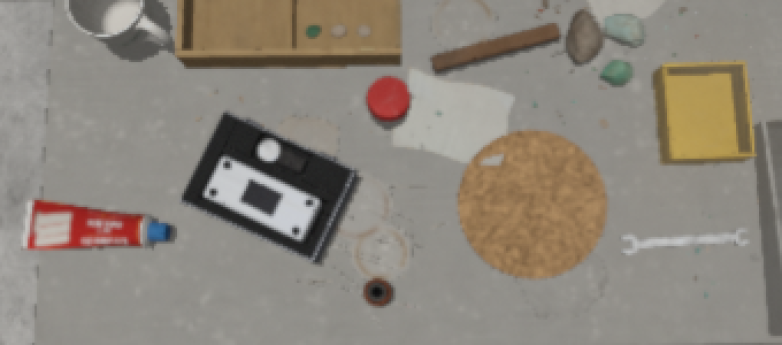

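The pictures show the case with the scale (white back) sunk in it. The loupe lies on its up-right side, and the cork mat is clear at scene (302,187) and top (309,206). The notch end is at top (218,217), which makes case +x point toward world −y and −x. Next I fit the case and scale poses from masks.

Run:
```python
from h import *
np.set_printoptions(precision=4,suppress=True)
def rect(n,th,z):
    p,T=cam(n); r=ctrl.cut_out(n,th)[0]; m=r['mask'].astype(np.uint8)
    c=max(cv2.findContours(m,cv2.RETR_EXTERNAL,cv2.CHAIN_APPROX_NONE)[0],key=len)[:,0].astype(float)
    w=np.array([onz(p,T,u,z)[:2] for u in c]); (cx,cy),s,a=cv2.minAreaRect((w*1000).astype(np.float32)); print(n,th,z,round(r['p'],2),'c',round(cx,1),round(cy,1),'size',np.round(s,1),'ang',round(a,2))
    if th=='cork_mat': print(cv2.fitEllipse((w*1000).astype(np.float32)))
for n in ['top','scene']:
    ctrl.get_image(n)
    rect(n,'scale',.066); rect(n,'case',.068); rect(n,'cork_mat',.004); rect(n,'dropper',.0)
print(ctrl.get_obs()['t'])
```

```text
top scale 0.066 0.64 c 481.5 148.4 size [134.2  57.6] ang 65.13
top case 0.068 0.58 c 496.2 137.5 size [184.9 124.3] ang 65.19
top cork_mat 0.004 0.56 c 478.4 -181.9 size [187.1 191. ] ang 62.42
((478.47491455078125, -182.0204315185547), (186.76852416992188, 190.7816925048828), 31.972740173339844)
top dropper 0.0 0.58 c 370.7 14.3 size [32.3 32.1] ang 44.55
scene scale 0.066 0.62 c 484.1 151.9 size [131.3  57. ] ang 65.12
scene case 0.068 0.77 c 479.9 161.4 size [184.9 165.9] ang 65.16
scene cork_mat 0.004 0.68 c 480.2 -178.6 size [189.7 195.3] ang 34.33
((480.5659484863281, -179.22935485839844), (189.0277862548828, 194.59376525878906), 51.2202262878418)
scene dropper 0.0 0.68 c 393.2 -28.1 size [ 35.  119.6] ang 28.79
2.2
```

Units first: shifts go in cm and turns go in units of 0.25 rad. So 0.03 m is 3, -0.54 m is -54, -0.751 rad is -3.004.

Emit:
inch_along(moves=[0, 46, -54, 3, 0, 0, -3.004, 0, 46, -54, 3, 0, 0, -3.004, 0, 46, -54, 3, 0, 0, -3.004, 0, 46, -54, 3, 0, 0, -3.004, 0, 46, -54, 3, 0, 0, -3.004, 0, 46, -54, 3, 0, 0, -3.004, 0, 46, -54, 3, 0, 0, -3.004, 0, 46, -54, 3, 0, 0, -3.004, 0, 46, -54, 3, 0, 0, -3.004, 0, 46, -54, 3, 0, 0, -3.004, 0, 46, -54, 3, 0, 0, -3.004, 0, 46, -54, 3, 0, 0, -3.004, 0, 46, -54, 3, 0, 0, -3.004, 0, 46, -54, 3, 0, 0, -3.004, 0, 46, -54, 3, 0, 0, -3.004, 0, 46, -54, 3, 0, 0, -3.004, 0, 46, -54, 3, 0, 0, -3.004, 0, 46, -54, 3, 0, 0, -3.004, 0, 46, -54, 3, 0, 0, -3.004], grip_force=20)

```text
t: 3.78
tool_pos: [0.4581, 0.0964, 0.2091]
tool_rot: [-2.643, -1.697, 0.001]
contact_force: [0.3, -0.3, -0.2]
opening: 0.0001
grip_force: 0.0
```

Create w.py:
```python
from h import *
import sys
np.set_printoptions(precision=4,suppress=True)
o=ctrl.get_obs(); im=ctrl.get_image('wrist'); p,T=cam('wrist',o)
cv2.imwrite('pics/%s.png'%sys.argv[1],cv2.cvtColor(im,cv2.COLOR_RGB2BGR))
M=R.from_rotvec(o['tool_rot']).as_matrix(); print('tool',o['tool_pos'],'x',M[:,0],'y',M[:,1],'cam',T[:3,3],'fwd',T[:3,2],'q',np.round(o['q'],2),'t',o['t'])
for th,z in [('thumb_notch',.068),('rocker_edge',.066),('scale_center',.066)]:
    for r in ctrl.tip_of('wrist',th)[:1]: print(th,np.round(r['xy'],1),round(r['p'],2),onz(p,T,r['xy'],z))
for r in ctrl.cut_out('wrist','scale')[:1]:
    m=r['mask'].astype(np.uint8); c=max(cv2.findContours(m,0,1)[0],key=len)[:,0].astype(float)
    w=np.array([onz(p,T,u,.066)[:2] for u in c]); print('scale',round(r['p'],2),r['extent'],cv2.minAreaRect((w*1000).astype(np.float32)))
```

```bash
python3 w.py w1
```

```text
tool [0.4581 0.0964 0.2091] x [ 0.4163  0.9092 -0.0005] y [ 0.9092 -0.4163 -0.0007] cam [0.4875 0.1614 0.343 ] fwd [-0.1173 -0.2531 -0.9603] q [ 0.05 -0.32  2.   -0.    1.46  0.48] t 3.7833
thumb_notch [256.3 205.4] 0.92 [0.4476 0.0766 0.068 ]
scale_center [255.7 121.8] 0.91 [0.4815 0.152  0.066 ]
scale 0.97 [228.7, 47.5, 290.3, 189.1] ((483.0212707519531, 150.32876586914062), (129.1545867919922, 52.86549758911133), 63.95368957519531)
```

View pics/w1.png

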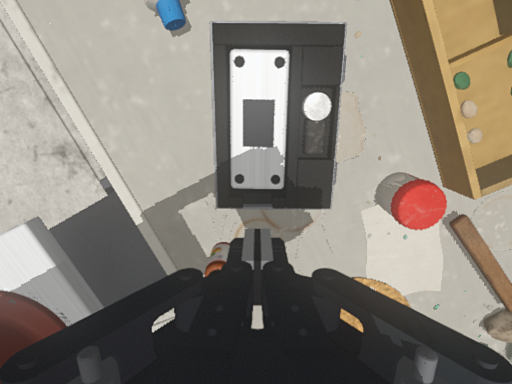

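The wrist view shows the scale, extent (229,48)–(290,189), in its cutout. The closed fingers line up with the notch end at (256,205). I'll press there.

Scaled: 0.002 m is 0.2, 0.144 m is 14.4.

Emit:
inch_along(moves=[0, 0.2, 0, 4, 0, 0, 0, 0, 0.2, 0, 8, 0, 0, 0, 0, 0.2, 0, 12, 0, 0, 0, 0, 0.2, 0, 12.6, 0, 0, 0, 0, 0.2, 0, 13.2, 0, 0, 0, 0, 0.2, 0, 13.6, 0, 0, 0, 0, 0.2, 0, 14, 0, 0, 0, 0, 0.2, 0, 14.4, 0, 0, 0])

```text
t: 4.7
tool_pos: [0.4612, 0.096, 0.0678]
tool_rot: [2.646, 1.689, 0.007]
contact_force: [-0.3, -0.4, 1.1]
opening: -0.0
grip_force: 0.2
```

Emit:
inch_along(moves=[0, 0, 0, 0.3, 0, 0, 0, 0, 0, 0, 0.6, 0, 0, 0, 0, 0, 0, 0.9, 0, 0, 0, 0, 0, 0, 0.9, 0, 0, 0])

```text
t: 5.03
tool_pos: [0.4588, 0.0962, 0.0559]
tool_rot: [-2.647, -1.691, 0.001]
contact_force: [0.0, 0.4, -0.6]
opening: -0.0002
grip_force: 0.0
```

Emit:
inch_along(moves=[0, 0, 0, -4, 0, 0, 0, 0, 0, 0, -8, 0, 0, 0, 0.085, 3, 0, -11, 0, 0, 0, 0.085, 6, 0, -13, 0, 0, 0, 0.085, 6, 0, -13, 0, 0, 0])

```text
t: 5.45
tool_pos: [0.4888, 0.1542, 0.1935]
tool_rot: [2.642, 1.693, 0.019]
contact_force: [0.3, 0.6, 0.2]
opening: 0.0359
grip_force: 0.0
```

```bash
python3 w.py w2
```

Run:
```python
from h import *
im=ctrl.get_image('scene'); cv2.imwrite('pics/s2.png',cv2.resize(cv2.cvtColor(im,4)[180:290,170:290],None,fx=4,fy=4,interpolation=3))
p,T=cam('scene')
for th in ['scale_center','scale']: print(th,ctrl.tip_of('scene',th)[:1])
# predict scale_center
O=np.array([.4825,.150,0]);ex=np.array([-.42,-.907,0]);ez=np.array([0,0,1])
import math
b=math.radians(31); xs=math.cos(b)*ex-math.sin(b)*ez; zs=math.sin(b)*ex+math.cos(b)*ez
C=O+ex*.005+ez*.036+xs*(61.3-65)/1000+zs*.015; print('pred centre',C,proj(p,T,C))
for s in (-.0687,.0613):
  for z in (0,.03):
    print(s,z,[proj(p,T,O+ex*.005+ez*.036+xs*s+zs*z+np.array([.907,-.42,0])*y).round() for y in(-.027,.027)])
```

```text
tool [0.4888 0.1542 0.1935] x [0.4181 0.9084 0.0086] y [ 0.9083 -0.4181  0.0096] cam [0.5166 0.2187 0.3281] fwd [-0.1052 -0.2491 -0.9628] q [ 0.16 -0.2   1.93  0.    1.4   0.59] t 5.45
thumb_notch [251.9 269.9] 0.94 [0.4489 0.0784 0.068 ]
scale_center [252.6 200.1] 0.86 [0.4809 0.1455 0.066 ]
scale 0.7 [220.5, 139.9, 287.3, 246.3] ((482.2499694824219, 149.34713745117188), (107.97509002685547, 59.71592330932617), 63.374290466308594)
scale_center [{'xy': [239.4, 236.8], 'p': 0.6}]
scale [{'xy': [234.4, 243.7], 'p': 0.56}]
pred centre [0.4784873  0.14133447 0.05076315] [239.05839576 237.51325689]
-0.0687 0 [array([220., 250.]), array([210., 235.])]
-0.0687 0.03 [array([225., 240.]), array([215., 225.])]
0.0613 0 [array([261., 249.]), array([251., 236.])]
0.0613 0.03 [array([267., 240.]), array([256., 227.])]
```

View pics/w2.png

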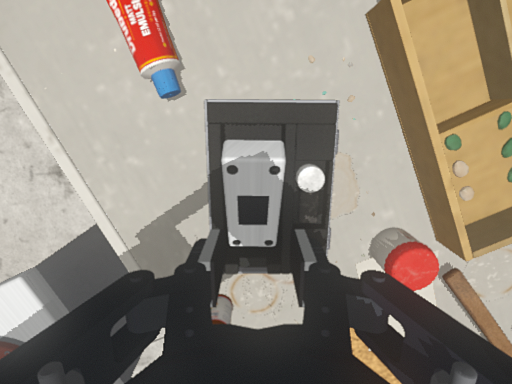

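View pics/s2.png

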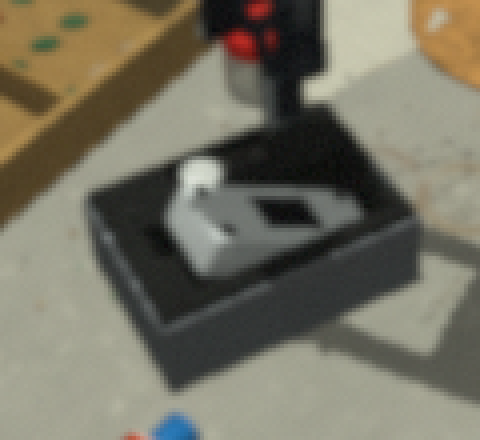

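The scale stays tipped up by itself, with its raised end at wrist (222–285, 140–163) and scene corners that match the prediction. Next I'll check the raised end's height and the commanded pose, then grasp.

Run:
```python
from h import *
o=ctrl.get_obs(); print(o['tool_pos'],o['opening'],o['t'])
im=ctrl.get_image('wrist'); p,T=cam('wrist',o)
O=np.array([.4825,.150,0]);ex=np.array([-.42,-.907,0]);ey=np.array([.907,-.42,0])
for X,Z in ((-.0384,.0971),(-.0539,.0714)): print([proj(p,T,O+ex*X+ey*y+[0,0,Z]).round() for y in (-.027,.027)])
r=ctrl.find_in('wrist','scale')[0]; print(r)
d=(o['tool_pos']-O)[:2]; print('case xy',d@ex[:2],d@ey[:2])
cv2.imwrite('pics/w3.png',cv2.cvtColor(im,4))
```

```text
[0.48330438 0.14991204 0.18479398] 0.08498820950034465 5.85
[array([222., 154.]), array([292., 154.])]
[array([225., 131.]), array([289., 131.])]
{'extent': [223.6, 133.6, 293.1, 243.6], 'p': 0.97}
case xy -0.000258062527533441 0.0007665173511631937
```

Scaled: 0.109 m is 10.9, 0.036 m is 3.6.

Emit:
inch_along(moves=[0.075, 3.6, 0, 2, 0, 0, 0, 0.075, 3.6, 0, 6, 0, 0, 0, 0.075, 3.6, 0, 9, 0, 0, 0, 0.075, 3.6, 0, 10, 0, 0, 0, 0.075, 3.6, 0, 10.7, 0, 0, 0, 0.075, 3.6, 0, 10.9, 0, 0, 0, 0.075, 3.6, 0, 10.9, 0, 0, 0], grip_force=60)

```text
t: 6.53
tool_pos: [0.5002, 0.1832, 0.0784]
tool_rot: [2.648, 1.69, 0.002]
contact_force: [-0.4, 0.3, 0.4]
opening: 0.0751
grip_force: 0.0
```

Emit:
inch_along(moves=[0.04, 0, 0, 0, 0, 0, 0, 0.04, 0, 0, 0, 0, 0, 0, 0.04, 0, 0, 0, 0, 0, 0, 0.04, 0, 0, 0, 0, 0, 0, 0.04, 0, 0, 0, 0, 0, 0], grip_force=60)

```text
t: 6.95
tool_pos: [0.501, 0.1837, 0.0796]
tool_rot: [2.646, 1.69, 0.006]
contact_force: [0.5, 0.8, 6.1]
opening: 0.0525
grip_force: 63.8
```

Scaled: 0.005 m is 0.5, -0.16 m is -16.

Emit:
inch_along(moves=[0.04, 0.1, 0, -1, 0, 0, 0, 0.04, 0.3, 0, -2.5, 0, 0, 0, 0.04, 0.4, 0, -4.5, 0, 0, 0, 0.04, 0.5, 0, -7, 0, 0, 0, 0.04, 0.5, 0, -10, 0, 0, 0, 0.04, 0.5, 0, -13, 0, 0, 0, 0.04, 0.5, 0, -16, 0, 0, 0, 0.04, 0.5, 0, -16, 0, 0, 0], grip_force=60)

```text
t: 7.62
tool_pos: [0.5044, 0.1885, 0.2451]
tool_rot: [2.644, 1.689, 0.018]
contact_force: [0.7, 1.2, -1.2]
opening: 0.0527
grip_force: 64.3
```

Run:
```python
from h import *
a=ctrl.get_image('scene')[120:280,170:330]
b=ctrl.get_image('top')[130:250,150:310]
f=lambda i:cv2.resize(cv2.cvtColor(i,4),None,fx=2.4,fy=2.4,interpolation=3)
a,b=f(a),f(b); b=cv2.copyMakeBorder(b,0,a.shape[0]-b.shape[0],0,0,0); cv2.imwrite('pics/l.png',np.hstack([a,b]))
print(ctrl.get_obs())
```

```text
{'t': 7.7167, 'q': array([ 2.19383310e-01, -1.62804492e-01,  1.82134429e+00,  1.05873316e-04,
        1.48067616e+00,  6.53378647e-01]), 'dq': array([-0.00205204,  0.03108102,  0.06123877, -0.00094105,  0.00031553,
        0.00104037]), 'effort': array([ 1.47398491e-02, -3.32169271e+01, -4.07677031e+01, -1.00556421e-01,
        3.73571017e-02, -3.08608600e-03]), 'tool_pos': array([0.50182505, 0.18794437, 0.23848436]), 'tool_rot': array([2.64702297, 1.69067367, 0.00356406]), 'contact_force': array([ 0.55769662, -0.54529572, -3.20622818]), 'wrist_torque': array([0.08408373, 0.03819011, 0.0261013 ]), 'grip_force': 64.27069187164307, 'opening': 0.0525826525913184}
```

View pics/l.png

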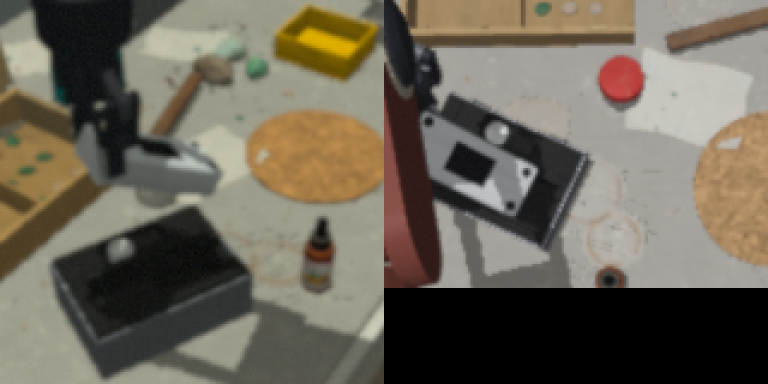

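The scale is lifted clear, held at about 31° with its back up, and the loupe is undisturbed. I'll carry it to the mat while tilting the tool so that the free end hangs down.

Scaled: -0.26 m is -26, -0.24 m is -24, 1.05 rad is 4.2.

Emit:
inch_along(moves=[0.04, -3, 1.5, -2, 0, 0.4, 0, 0.04, -6, 3, -3, 0, 0.8, 0, 0.04, -9, 4.5, -3, 0, 1.2, 0, 0.04, -12, 6, -3, 0, 1.6, 0, 0.04, -15, 7.5, -3, 0, 2, 0, 0.04, -18, 9, -3, 0, 2.4, 0, 0.04, -21, 10.5, -3, 0, 2.8, 0, 0.04, -24, 12, -3, 0, 3.2, 0, 0.04, -26, 13.4, -3, 0, 3.6, 0, 0.04, -27.8, 13.4, -3, 0, 4, 0, 0.04, -27.8, 13.4, -3, 0, 4.2, 0, 0.04, -27.8, 13.4, -3, 0, 4.2, 0, 0.04, -27.8, 13.4, -3, 0, 4.2, 0])

```text
t: 8.8
tool_pos: [0.5051, -0.1205, 0.2643]
tool_rot: [-1.967, -1.25, -1.134]
contact_force: [-0.6, -0.8, -2.7]
opening: 0.0525
grip_force: 64.7
```

Create look.py:
```python
from h import *
import sys
o=ctrl.get_obs(); M=R.from_rotvec(o['tool_rot']).as_matrix(); np.set_printoptions(precision=4,suppress=True)
print(o['tool_pos'],'z',M[:,2],'q',o['q'],'F',o['contact_force'],'t',o['t'])
ex=np.array([-.42,-.907]); d=(o['tool_pos'][:2]-[.480,-.180]); print('mat X,Y',d@ex,d@[.907,-.42],'tilt',np.degrees(np.arctan2(-M[:2,2]@ex,-M[2,2])))
a=ctrl.get_image('scene')[80:240,210:370]; b=ctrl.get_image('top')[130:290,230:390]
cv2.imwrite('pics/%s.png'%sys.argv[1],cv2.resize(cv2.cvtColor(np.hstack([a,b]),4),None,fx=2.5,fy=2.5,interpolation=3))
```

```bash
python3 look.py m1
```

```text
[ 0.5051 -0.1205  0.2643] z [ 0.3631  0.7878 -0.4975] q [-0.8297 -0.0875  1.9433  0.9499  1.7544 -0.4447] F [-0.5821 -0.8307 -2.667 ] t 8.8
mat X,Y -0.06455506776057103 -0.0022082840544059568 tilt 60.150937890084194
```

View pics/m1.png

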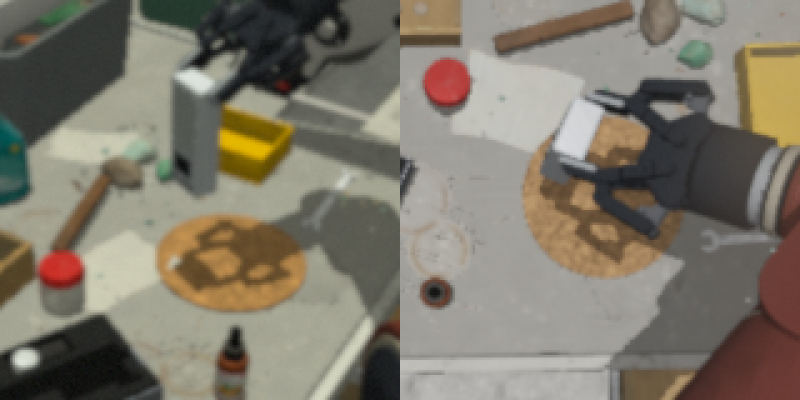

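The scale hangs vertical over the mat, scene crop (195,130), with the tool tilted 60°. I'll tilt a bit past vertical and lower it to just above the mat.

Emit:
inch_along(moves=[0.04, -3, 0.1, 1.4, 0, 0.4, 0, 0.04, -6, 0.2, 2.9, 0, 0.8, 0, 0.04, -9, 0.2, 4.3, 0, 0.8, 0, 0.04, -10.5, 0.2, 5, 0, 0.8, 0, 0.04, -11.5, 0.2, 5.5, 0, 0.8, 0, 0.04, -11.5, 0.2, 5.5, 0, 0.8, 0, 0.04, -11.5, 0.2, 5.5, 0, 0.8, 0, 0.04, -11.5, 0.2, 5.5, 0, 0.8, 0])

```text
t: 9.57
tool_pos: [0.505, -0.1306, 0.1422]
tool_rot: [-1.801, -1.155, -1.301]
contact_force: [0.6, 0.3, -2.4]
opening: 0.0525
grip_force: 64.7
```

Run:
```python
from h import *
o=ctrl.get_obs(); print(o['tool_pos'],R.from_rotvec(o['tool_rot']).as_matrix().round(3).tolist(),o['q'].round(2))
```

```text
[ 0.50503349 -0.13064586  0.14222683] [[0.129, 0.908, 0.399], [0.289, -0.42, 0.86], [0.948, 0.004, -0.317]] [-0.88  0.21  1.97  1.05  1.73 -0.73]
```

Scaled: 0.0044 m is 0.44, -0.013 m is -1.3.

Emit:
inch_along(moves=[0.04, -0.6, 0, 0.2, 0, 0, 0, 0.04, -1, 0, 0.33, 0, 0, 0, 0.04, -1.3, 0, 0.44, 0, 0, 0, 0.04, -1.3, 0, 0.44, 0, 0, 0])

```text
t: 9.9
tool_pos: [0.5038, -0.1299, 0.126]
tool_rot: [-1.801, -1.15, -1.299]
contact_force: [0.6, 0.7, -3.6]
opening: 0.0526
grip_force: 64.8
```

Emit:
inch_along(moves=[0.04, -0.2, 0, 0.07, 0, 0, 0, 0.04, -0.4, 0, 0.13, 0, 0, 0, 0.04, -0.4, 0, 0.13, 0, 0, 0])

```text
t: 10.15
tool_pos: [0.504, -0.1302, 0.1251]
tool_rot: [-1.793, -1.15, -1.303]
contact_force: [-5.7, -0.0, 8.9]
opening: 0.0523
grip_force: 65.6
```

Emit:
inch_along(moves=[0.04, 0, 0, 0, 0, 0, 0, 0.04, -0.35, 0, -0.56, 0, 0, 0, 0.04, -0.7, 0, -1.1, 0, 0, 0, 0.04, -1.15, 0, -1.7, 0, 0, 0, 0.04, -1.6, 0, -2.3, 0, 0, 0, 0.04, -1.6, 0, -2.3, 0, 0, 0], grip_force=20)

```text
t: 10.65
tool_pos: [0.4929, -0.1549, 0.1166]
tool_rot: [-1.795, -1.149, -1.305]
contact_force: [-0.9, 2.8, 6.2]
opening: 0.0526
grip_force: 65.5
```

```bash
python3 look.py m2
```

```text
[ 0.4929 -0.1549  0.1166] z [ 0.3996  0.8629 -0.3094] q [-0.9276  0.2772  1.9489  1.015   1.7405 -0.7854] F [-0.9142  2.824   6.2173] t 10.65
mat X,Y -0.028176711560582837 0.0011602094658662247 tilt 71.96614060767322
```

View pics/m2.png

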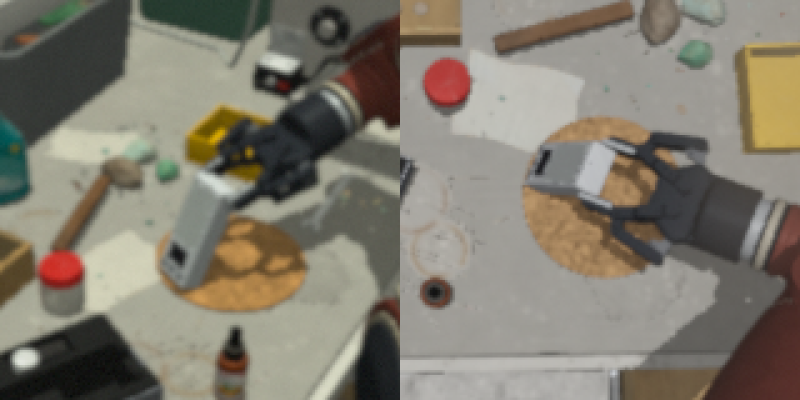

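It works: the scale leans over its braced end, which sits at scene crop (180,280), and the face side is turning up. I'll carry on round that end while untilting the tool.

Units first: shifts go in cm and turns go in units of 0.25 rad. So -0.052 m is -5.2, -0.044 m is -4.4, -0.38 rad is -1.52.

Emit:
inch_along(moves=[0.04, -0.5, 0, -0.6, 0, -0.16, 0, 0.04, -1.08, 0, -1.2, 0, -0.32, 0, 0.04, -1.65, 0, -1.7, 0, -0.48, 0, 0.04, -2.31, 0, -2.23, 0, -0.64, 0, 0.04, -2.95, 0, -2.7, 0, -0.84, 0, 0.04, -3.65, 0, -3.11, 0, -1.08, 0, 0.04, -4.4, 0, -3.5, 0, -1.32, 0, 0.04, -5.2, 0, -3.88, 0, -1.52, 0, 0.04, -5.2, 0, -3.88, 0, -1.52, 0], grip_force=20)

```text
t: 11.5
tool_pos: [0.4712, -0.203, 0.0791]
tool_rot: [-2.105, -1.347, -0.982]
contact_force: [-1.2, -1.8, 4.7]
opening: 0.0529
grip_force: 61.2
```

```bash
python3 look.py m3
```

```text
[ 0.4712 -0.203   0.0791] z [ 0.3228  0.6935 -0.6441] q [-0.9313  0.1786  1.9492  0.7386  1.5391 -0.7306] F [-1.1621 -1.7815  4.6834] t 11.5
mat X,Y 0.024580802781252954 0.001650093744916802 tilt 49.89138297651554
```

View pics/m3.png

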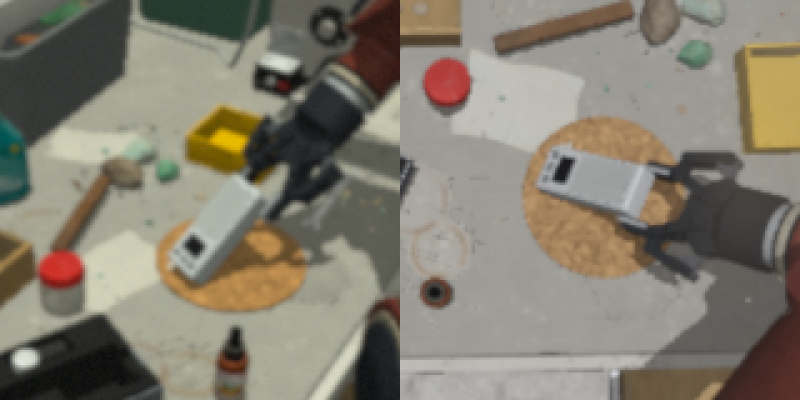

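Now about 45° with the face (pan, display at top crop (565,168)) up. I'll lay it down.

Emit:
inch_along(moves=[0.04, -0.8, 0, 0.03, 0, -0.32, 0, 0.04, -1.66, 0, 0.1, 0, -0.68, 0, 0.04, -2.5, 0, 0.24, 0, -1.04, 0, 0.04, -3.32, 0, 0.4, 0, -1.4, 0, 0.04, -3.85, 0, 0.55, 0, -1.68, 0, 0.04, -4.38, 0, 0.7, 0, -2, 0, 0.04, -4.9, 0, 0.89, 0, -2.32, 0, 0.04, -5.42, 0, 1.08, 0, -2.64, 0, 0.04, -6, 0, 1.33, 0, -3.04, 0, 0.04, -6.55, 0, 1.57, 0, -3.48, 0, 0.04, -6.55, 0, 1.57, 0, -3.48, 0], grip_force=20)

```text
t: 12.52
tool_pos: [0.4592, -0.2297, 0.0177]
tool_rot: [2.643, 1.691, -0.001]
contact_force: [1.0, -2.8, 3.4]
opening: 0.0526
grip_force: 48.1
```

Run:
```python
from h import *
o=ctrl.get_obs(); M=R.from_rotvec(o['tool_rot']).as_matrix(); d=o['tool_pos'][:2]-[.48,-.18]
print(o['tool_pos'],M.round(3).tolist(),o['contact_force'],d@[-.42,-.907],d@[.907,-.42])
p,T=cam('top'); ctrl.get_image('top'); r=ctrl.find_in('top','scale')[0];print(r)
e=r['extent']; print(onz(p,T,[(e[0]+e[2])/2,(e[1]+e[3])/2],.034))
```

```text
[ 0.45923417 -0.22969536  0.01767665] [[0.419, 0.908, 0.002], [0.908, -0.419, -0.004], [-0.003, 0.003, -1.0]] [ 0.97389027 -2.79343313  3.38424897] 0.05379534115516103 0.002037442878719292
{'extent': [283.6, 184.5, 323.2, 214.8], 'p': 0.97}
[ 0.50013089 -0.15530557  0.034     ]
```

Emit:
inch_along(moves=[0.04, -0.1, -0.1, 0.1, 0, 0, 0, 0.04, -0.2, -0.2, 0.2, 0, 0, 0, 0.04, -0.3, -0.2, 0.3, 0, 0, 0, 0.04, -0.3, -0.2, 0.3, 0, 0, 0])

```text
t: 12.95
tool_pos: [0.4541, -0.2325, 0.0136]
tool_rot: [-2.648, -1.689, -0.001]
contact_force: [2.5, 1.6, 1.9]
opening: 0.0529
grip_force: 43.3
```

Emit:
inch_along(moves=[0.04, 0, 0, 0.1, 0, 0, 0, 0.04, 0, 0, 0.2, 0, 0, 0, 0.04, 0, 0, 0.2, 0, 0, 0])

```text
t: 13.2
tool_pos: [0.4542, -0.233, 0.0123]
tool_rot: [2.647, 1.691, -0.002]
contact_force: [0.2, -1.5, 6.4]
opening: 0.0523
grip_force: 42.9
```

Emit:
inch_along(moves=[0.056, 0, 0, 0, 0, 0, 0, 0.06, 0, 0, 0, 0, 0, 0, 0.066, 0, 0, 0, 0, 0, 0, 0.07, 0, 0, 0, 0, 0, 0, 0.07, 0, 0, 0, 0, 0, 0])

```text
t: 13.62
tool_pos: [0.454, -0.2319, 0.0115]
tool_rot: [-2.647, -1.691, 0.001]
contact_force: [-0.2, 0.1, 0.5]
opening: 0.0699
grip_force: 0.0
```

Emit:
inch_along(moves=[0.075, 0, 0, -1, 0, 0, 0, 0.078, 0, 0, -3, 0, 0, 0, 0.078, 0, 0, -6, 0, 0, 0, 0.078, -2, 0, -10, 0, 0, 0, 0.078, -6, 0, -13, 0, 0, 0, 0.078, -10, 0, -15, 0, 0, 0, 0.078, -14, 0, -15, 0, 0, 0, 0.078, -14, 0, -15, 0, 0, 0])

```text
t: 14.28
tool_pos: [0.3948, -0.3643, 0.1663]
tool_rot: [2.644, 1.683, -0.002]
contact_force: [1.1, -0.5, 0.2]
opening: 0.0783
grip_force: 0.0Traceback (most recent call last):
```

Run:
```python
from h import *
np.set_printoptions(precision=4,suppress=True)
def rect(n,th,z):
    p,T=cam(n); r=ctrl.cut_out(n,th)[0]; c=max(cv2.findContours(r['mask'].astype(np.uint8),0,1)[0],key=len)[:,0].astype(float)
    w=np.array([onz(p,T,u,z)[:2] for u in c]); print(n,th,round(r['p'],2),cv2.minAreaRect((w*1000).astype(np.float32)))
A=[]
for n in ['top','scene']:
    im=ctrl.get_image(n); rect(n,'scale',.03 if n=='top' else .025); rect(n,'cork_mat',.004)
    A.append(im[120:280,200:360] if n=='top' else im[110:270,190:350])
    print(ctrl.tip_of(n,'scale_center')[:1])
cv2.imwrite('pics/e.png',cv2.resize(cv2.cvtColor(np.hstack(A),4),None,fx=2.5,fy=2.5,interpolation=3))
print(ctrl.get_obs()['contact_force'],ctrl.get_obs()['t'])
```

```text
  File "<stdin>", line 8, in <module>
  File "<stdin>", line 4, in rect
IndexError: list index out of range
```

Run:
```python
from h import *
np.set_printoptions(precision=4,suppress=True)
def rect(n,th,z):
    p,T=cam(n); rs=ctrl.cut_out(n,th)
    if not rs: print(n,th,'none'); return
    r=rs[0]; c=max(cv2.findContours(r['mask'].astype(np.uint8),0,1)[0],key=len)[:,0].astype(float)
    w=np.array([onz(p,T,u,z)[:2] for u in c]); print(n,th,round(r['p'],2),cv2.minAreaRect((w*1000).astype(np.float32)))
A=[]
for n in ['top','scene']:
    im=ctrl.get_image(n); rect(n,'scale',.03 if n=='top' else .025); rect(n,'cork_mat',.004)
    A.append(im[120:280,200:360] if n=='top' else im[110:270,190:350])
    for th in ['scale_center','cork_mat']: print(th,ctrl.tip_of(n,th)[:1])
cv2.imwrite('pics/e.png',cv2.resize(cv2.cvtColor(np.hstack(A),4),None,fx=2.5,fy=2.5,interpolation=3))
print(ctrl.get_obs()['contact_force'],ctrl.get_obs()['t'])
```

```text
top scale 0.86 ((479.7705993652344, -169.68731689453125), (133.13864135742188, 61.27190399169922), 64.70254516601562)
top cork_mat 0.66 ((480.95318603515625, -180.9105224609375), (187.27406311035156, 187.89553833007812), 43.024539947509766)
scale_center [{'xy': [305.3, 207.9], 'p': 0.66}]
cork_mat [{'xy': [311.1, 206.4], 'p': 0.8}]
scene scale 0.73 ((480.116455078125, -165.166015625), (151.03790283203125, 83.54134368896484), 66.28541564941406)
scene cork_mat 0.74 ((691.90380859375, -157.01556396484375), (28.363460540771484, 180.08013916015625), 15.301865577697754)
scale_center [{'xy': [297.3, 185.7], 'p': 0.64}]
cork_mat [{'xy': [304.0, 185.8], 'p': 0.93}]
[0.7596 0.1317 0.1105] 14.8833
```

View pics/e.png

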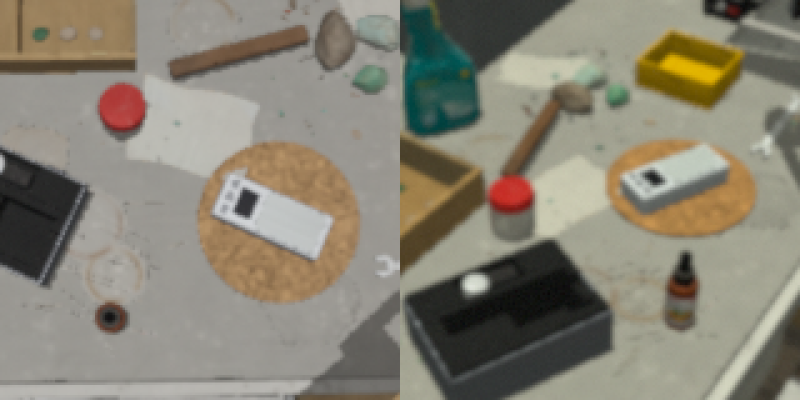

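The scale lies face up on the mat (top crop centre (271,213)). It sits a little toward the case from the mat's middle (279,222). I'll measure the offset by fitting a box.

Create fit.py:
```python
from h import *
from scipy.optimize import minimize
V=[];
for n in ['top','scene']:
    ctrl.get_image(n); V.append((cam(n),ctrl.cut_out(n,'scale')[0]['mask']))
def iou(v,V):
    x,y,a=v; s=0; c,sn=np.cos(a),np.sin(a)
    for (p,T),m in V:
        q=np.array([proj(p,T,[x+c*i-sn*j,y+sn*i+c*j,k]) for i in(-.065,.065) for j in(-.027,.027) for k in(.005,.034)])
        h=cv2.convexHull((q*16).round().astype(np.int32)); b=np.zeros(m.shape,np.uint8); cv2.fillConvexPoly(b,h,1,shift=4)
        s-= (b&m).sum()/(b|m).sum()
    return s
for S in (V,V[:1],V[1:]):
    r=minimize(iou,[.481,-.171,1.13],args=(S,),method='Nelder-Mead',options=dict(initial_simplex=[[.481,-.171,1.13],[.489,-.171,1.13],[.481,-.18,1.13],[.481,-.171,1.2]]))
    d=r.x[:2]-[.480,-.180]; print(r.x.round(4),r.fun.round(3),'X',d@[-.42,-.907],'Y',d@[.907,-.42])
print(ctrl.get_obs()['tool_pos'],ctrl.get_obs()['t'])
```

```bash
python3 fit.py
```

```text
[ 0.4837 -0.1704  1.1317] -1.808 X -0.010249728101565457 Y -0.0007178103112743871
[ 0.483  -0.1704  1.1433] -0.956 X -0.010006149737600023 Y -0.0013342203310015305
[ 0.4865 -0.1677  1.176 ] -0.863 X -0.0138729907407408 Y 0.0006879753086420706
[ 0.39574118 -0.35904328  0.16200102] 15.0833
```

Emit:
inch_along(moves=[0, 4, 0, 0, 0, 0, 0, 0, 8, 0, 0, 0, 0, 0, 0, 12, 0, 0, 0, 0, 0, 0, 16, 0, 0, 0, 0, 0, 0, 20, 0, 0, 0, 0, 0, 0, 24, 0, 0, 0, 0, 0, 0, 28, 0, 0, 0, 0, 0, 0, 30, 0, 0, 0, 0, 0, 0, 30, 0, 4, 0, 0, 0, 0, 30, 0, 8, 0, 0, 0, 0, 30, 0, 12, 0, 0, 0, 0, 30, 0, 13.8, 0, 0, 0, 0, 30, 0, 13.8, 0, 0, 0, 0, 30, 0, 13.8, 0, 0, 0])

```text
t: 16.25
tool_pos: [0.5211, -0.0868, 0.0232]
tool_rot: [-2.646, -1.69, 0.002]
contact_force: [0.2, -1.0, -0.5]
opening: -0.0003
grip_force: 0.0
```

Run:
```python
from h import *
d=ctrl.get_obs()['tool_pos'][:2]-[.48,-.18]; print('X',d@[-.42,-.907],'Y',d@[.907,-.42])
```

```text
X -0.1017913567305608 Y -0.0019068219845006715
```

Emit:
inch_along(moves=[0, -0.5, 0.1, 0, 0, 0, 0, 0, -1, 0.1, 0, 0, 0, 0, 0, -1.3, 0.1, 0, 0, 0, 0, 0, -1.5, 0.1, 0, 0, 0, 0, 0, -1.7, 0.1, 0, 0, 0, 0, 0, -1.9, 0.1, 0, 0, 0, 0, 0, -2.1, 0.1, 0, 0, 0, 0, 0, -2.3, 0.1, 0, 0, 0, 0, 0, -2.45, 0.1, 0, 0, 0, 0, 0, -2.55, 0.1, 0, 0, 0, 0, 0, -2.55, 0.1, 0, 0, 0, 0])

```text
t: 17.17
tool_pos: [0.5119, -0.1107, 0.024]
tool_rot: [2.648, 1.691, -0.0]
contact_force: [1.8, 1.7, 0.9]
opening: 0.0003
grip_force: 0.9
```

```bash
python3 fit.py
```

```text
[ 0.4772 -0.1804  1.1961] -1.148 X 0.0015419826388888176 Y -0.0023966435185183246
[ 0.4788 -0.1833  1.0894] -0.41 X 0.0035186551890432362 Y 0.00030227421982171503
[ 0.4771 -0.1817  1.144 ] -0.743 X 0.0027814582187982405 Y -0.0019078560358438633
[ 0.51177792 -0.11065183  0.0237782 ] 17.3667
```

Emit:
inch_along(moves=[0, 1.5, 0, 0, 0, 0, 0, 0, 2, 0, -3, 0, 0, 0, 0, 2, 0, -7, 0, 0, 0, 0, 2, 0, -11, 0, 0, 0, 0, 2, 0, -15, 0, 0, 0, 0, -2, 0, -17, 0, 0, 0, 0, -6, 0, -17, 0, 0, 0, 0, -10, 0, -17, 0, 0, 0, 0, -14, 0, -17, 0, 0, 0, 0, -18, 0, -17, 0, 0, 0, 0, -22, 0, -17, 0, 0, 0, 0, -26, 0, -17, 0, 0, 0, 0, -28, 0, -17, 0, 0, 0, 0, -28, 0, -17, 0, 0, 0])

```text
t: 18.53
tool_pos: [0.3917, -0.3678, 0.1934]
tool_rot: [-2.651, -1.684, 0.004]
contact_force: [-0.4, 0.4, 0.3]
opening: 0.0
grip_force: 0.0
```

```bash
python3 fit.py; python3 -c "
from h import *
print(ctrl.tip_of('top','loupe')[:1],ctrl.tip_of('top','cork_mat')[:1],ctrl.get_obs()['contact_force'])"
```

```text
[ 0.4776 -0.1771  1.1345] -1.8 X -0.001647934912388141 Y -0.003445380984245134
[ 0.4761 -0.1798  1.1286] -0.918 X 0.0014556012952514556 Y -0.003600621271469241
[ 0.4757 -0.1779  1.1478] -0.886 X -0.00013131208559477732 Y -0.004810716266484705
[ 0.39428213 -0.36369606  0.19347229] 18.7333
[{'xy': [205.0, 186.5], 'p': 0.45}] [{'xy': [308.6, 208.0], 'p': 0.84}] [-0.17689853  0.58140427  0.12319253]
```

The scale is centred to within about 4 mm, face up and with the robot clear of it, so I'm handing in.

```bash
python3 -c "
from station import ctrl
print(ctrl.finish_job())"
```

```text
the job is handed in; nothing more can be done
None
```

The scale was rocked up, lifted out and turned over, and it now lies face up within about 4 mm of the cork mat's centre after one gentle 10 mm nudge; I touched nothing else on the bench and handed the job in at about 19 s.

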